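# Set the coffee tray with clean cups on matching saucers

### The arm

A 6-joint arm with a two-finger parallel gripper is mounted at the origin on the work surface. World frame = base frame: x ahead of the robot, y to its left, z up, the work surface at z = 0. Lengths are in m, angles in rad, forces in N, time in s.
With the tool pointing down it reaches from about 0.425 to 0.95 m from the base axis. Payload 3.5 kg.
Tool frame: the origin (TCP) lies at the very end of the fingers, on their centre line; the grasp point (between the pads) lies ctrl.tcp_to_grasp behind it (ctrl.tcp_to_grasp is the distance from the TCP to the grasp point, in m); z points along the fingers, y is the line along which they close (so a half turn about z gives the same grasp; the last joint's range is limited). The gripper opens to 85 mm and grips with 20 to 120 N. Pads are 22 mm wide; open, the fingers measure 114 mm over their backs; the gripper's body (76 mm by 85 mm) begins 54 mm behind the grasp point. The pads swing forward as they close: fully open they stand 13 mm farther back than shut.
Start: joints at [1.007, 0.286, 1.577, -0, 1.279, -0.15], TCP at [0.271, 0.618, 0.231] pointing down, gripper open.
Joint ranges: [-2.77, 2.77], [-0.9, 2.22], [0.21, 2.48], [-1.53, 4.67], [0.24, 2.81], [-2.84, 2.84]. Speed limits (rad/s): [2.79, 2.79, 3.14, 3.14, 3.14, 3.14].

### API

Orientations are given as a unit quaternion [x, y, z, w].
In Python, from plant import ctrl gives the robot as it stands.
- The arm moves only by the shell command python3 -m inch 'ROWS' [FORCE]. ROWS is JSON, a list of rows, each an object with "slide": the shift along the tool's x, y, z in cm, a list of three; "turn": the turn about the tool's z in rad; "grip": the finger opening in cm, from 0 to 8.54. A call has 1 to 20 rows; each row is the pose to reach, as a shift and turn from the pose commanded when the call began, along the tool's axes at that moment; what a row does not reach only later rows make up. A row lasts 1/10 s, in which the tool goes at most 50 mm and 8.59 degrees, less where a joint would pass 70% of its speed; a pose out of reach is approached as far as the arm can. A call with a gripper value outside its range is refused whole. The fingers move at their own pace and stop on an object; FORCE is the grip in N (left out, the last holds). Time passes only in rows, so rows that repeat a pose let the fingers close. It gives the time, the measured TCP pose, the force, the opening and the grip force at its end, in the units of the state.
- ctrl.get_state(): the state, without advancing time (a new reading comes with each control period).
- ctrl.read_camera(name): name is "scene" or "top" or "wrist"; returns (picture, depth): 400x640x3 uint8, red, green, blue; 400x640 float32, m along the optical axis (not along the pixel's ray), 0 where there is no reading.
- ctrl.camera_info(name): a dict with "K" (3x3 intrinsics, pixels), "camera_from_world" (4x4, takes a point from world to camera coordinates); the wrist camera has in their place "T_tool_cam" (4x4, takes a point from camera to tool coordinates, whose origin is the TCP and whose axes are the flange's). Camera axes: x right, y down, z forward; pixel columns grow to the right and rows downward; lengths in m; the calibration is good to about 2 mm. A picture is of the moment at which its call begins: read the wrist's pose just before it. camera_info takes no time and is no camera call.
- ctrl.sign_off(): hands the job in; it is judged then, once.
The state is a dict: "time": time; "qpos": joint angles; "dq": joint speeds; "joint_efforts": joint torques, N m; "eef_pos": TCP position; "tcp_rot": TCP orientation; "contact_force": force on the tool from outside, world axes, zero at the start; "wrist_torque": the same for the moment, N m; "opening": opening from 0.0 (shut) to 1.0 (fully open); "finger_force": force on a finger pad.
Only numpy, scipy, OpenCV 4.12 (cv2) and the standard library are available. Lean on these libraries where they do the work, as an engineer would, in place of code of your own. Each camera call takes 0.05 s, during which the arm holds its last target. There are 200 camera calls.

### The job

Set the coffee tray for service: stand each of the four clean espresso cups upright in the middle of the saucer of its own colour on the black tray, set down rather than dropped. Keep the saucers in their places on the tray, and leave the two used cups, the ones brown with coffee inside, standing where they are.

Things in the scene. Friction and masses are not known exactly. Their poses are not given: they have to be found in the camera images.
- cup_blue_mid (a point): Clean espresso cup, glossy blue outside, white inside. 58 mm tall, loose on the counter (z = 0), 90 to 170 g; 58-60 mm wide in the upper half, 44 mm at the foot, wall 3.5 mm; loop handle reaches 51 mm from the axis, 18-50 mm up. Point: on the axis, half-way up, 29 mm over the underside; z up, +y to the handle.
- cup_green_mid (a point): Clean espresso cup, glossy green outside, white inside. 58 mm tall, loose on the counter (z = 0), 90 to 170 g; 58-60 mm wide in the upper half, 44 mm at the foot, wall 3.5 mm; loop handle reaches 51 mm from the axis, 18-50 mm up. Point: on the axis, half-way up, 29 mm over the underside; z up, +y to the handle.
- cup_yellow_mid (a point): Clean espresso cup, glossy yellow outside, white inside. 58 mm tall, loose on the counter (z = 0), 90 to 170 g; 58-60 mm wide in the upper half, 44 mm at the foot, wall 3.5 mm; loop handle reaches 51 mm from the axis, 18-50 mm up. Point: on the axis, half-way up, 29 mm over the underside; z up, +y to the handle.
- cup_red_mid (a point): Clean espresso cup, glossy red outside, white inside. 58 mm tall, loose on the counter (z = 0), 90 to 170 g; 58-60 mm wide in the upper half, 44 mm at the foot, wall 3.5 mm; loop handle reaches 51 mm from the axis, 18-50 mm up. Point: on the axis, half-way up, 29 mm over the underside; z up, +y to the handle.
- saucer_blue_well (a point): Blue saucer, 112 mm across, rim 14 mm high, flat well 68 mm across with its floor 5 mm over the underside; loose, 170 g. Four saucers stand two by two, 124 mm centre to centre, on a fixed black square tray (264 mm, floor 5 mm thick, rim 16 mm high). Point: centre of the well's floor (top face), where the cup's foot stands; z up.
- saucer_green_well (a point): Green saucer, 112 mm across, rim 14 mm high, flat well 68 mm across with its floor 5 mm over the underside; loose, 170 g. Four saucers stand two by two, 124 mm centre to centre, on a fixed black square tray (264 mm, floor 5 mm thick, rim 16 mm high). Point: centre of the well's floor (top face), where the cup's foot stands; z up.
- saucer_yellow_well (a point): Yellow saucer, 112 mm across, rim 14 mm high, flat well 68 mm across with its floor 5 mm over the underside; loose, 170 g. Four saucers stand two by two, 124 mm centre to centre, on a fixed black square tray (264 mm, floor 5 mm thick, rim 16 mm high). Point: centre of the well's floor (top face), where the cup's foot stands; z up.
- saucer_red_well (a point): Red saucer, 112 mm across, rim 14 mm high, flat well 68 mm across with its floor 5 mm over the underside; loose, 170 g. Four saucers stand two by two, 124 mm centre to centre, on a fixed black square tray (264 mm, floor 5 mm thick, rim 16 mm high). Point: centre of the well's floor (top face), where the cup's foot stands; z up.
- used_blue_mid (a point): USED espresso cup, blue outside like the clean one, but brown inside with dried coffee; it stays where it is. 58 mm tall, loose on the counter (z = 0), 90 to 170 g; 58-60 mm wide in the upper half, 44 mm at the foot, wall 3.5 mm; loop handle reaches 51 mm from the axis, 18-50 mm up. Point: on the axis, half-way up, 29 mm over the underside; z up, +y to the handle.
- used_yellow_mid (a point): USED espresso cup, yellow outside like the clean one, but brown inside with dried coffee; it stays where it is. 58 mm tall, loose on the counter (z = 0), 90 to 170 g; 58-60 mm wide in the upper half, 44 mm at the foot, wall 3.5 mm; loop handle reaches 51 mm from the axis, 18-50 mm up. Point: on the axis, half-way up, 29 mm over the underside; z up, +y to the handle.

How it is judged:
By the outcome, as a careful person would: the job done as asked, in the order asked, and still so for the second after the job is handed in, with the robot touching nothing.
It also fails if it takes over 109 s, if anything falls off the work surface, if the arm or the gripper's body presses on something with over 40 N, if the wrist force passes 120 N, or if a joint passes its speed limit or range.

## Working session

There is one attempt and no reset: what is moved stays moved. The work goes in short steps, Python scripts to look and compute and a shell command to move; the robot and the scene stay as the last step left them, time stands still between calls to the robot, and variables do not carry over. Pictures are saved under pics/ and viewed, at most 14 in all, crops included, and the job is handed in when it is done.

```bash
mkdir -p pics; ls; python3 - <<'E'
from plant import ctrl
import cv2,numpy as np
s=ctrl.get_state();print(s['eef_pos'],s['tcp_rot'],s['opening'],ctrl.tcp_to_grasp)
for n in ['top','scene']:
    p,d=ctrl.read_camera(n);cv2.imwrite(f'pics/{n}0.png',p[...,::-1]);np.savez(f'{n}0.npz',p=p,d=d)
    i=ctrl.camera_info(n);print(n,i['K'],i['camera_from_world'])
print(ctrl.camera_info('wrist'))
E
```

```text
pics
[0.27105297 0.6174741  0.22995998] [ 2.05440851e-01  9.78668835e-01 -1.09859183e-03 -4.02433264e-04] 1.0014490022828033 0.0187
top [[469.9422241    0.         316.88789964]
 [  0.         469.9422241  198.31889921]
 [  0.           0.           1.        ]] [[-1.65834873e-05 -9.99977299e-01  6.73805986e-03 -1.80932161e-02]
 [-9.84669097e-01 -1.15900914e-03 -1.74428856e-01  5.41827492e-01]
 [ 1.74432706e-01 -6.63765196e-03 -9.84646725e-01  1.22535140e+00]
 [ 0.00000000e+00  0.00000000e+00  0.00000000e+00  1.00000000e+00]]
scene [[449.18998816   0.         317.66826877]
 [  0.         449.18998816 202.4361832 ]
 [  0.           0.           1.        ]] [[ 8.37514336e-01  5.46414037e-01 -1.19875695e-03 -4.35663265e-01]
 [ 4.09935107e-01 -6.29774213e-01 -6.59801219e-01 -1.85293890e-01]
 [-3.61279594e-01  5.52101567e-01 -7.51439228e-01  1.21299138e+00]
 [ 0.00000000e+00  0.00000000e+00  0.00000000e+00  1.00000000e+00]]
{'K': array([[283.14455739,   0.        , 316.06730187],
       [  0.        , 283.14455739, 201.31223605],
       [  0.        ,   0.        ,   1.        ]]), 'T_tool_cam': array([[-4.32530010e-04, -9.65220615e-01, -2.61436375e-01,
         6.61919917e-02],
       [ 9.99999455e-01, -1.68976674e-04, -1.03057582e-03,
         1.01485060e-03],
       [ 9.50556374e-04, -2.61436678e-01,  9.65220161e-01,
        -1.41772352e-01],
       [ 0.00000000e+00,  0.00000000e+00,  0.00000000e+00,
         1.00000000e+00]])}
```

View pics/top0.png

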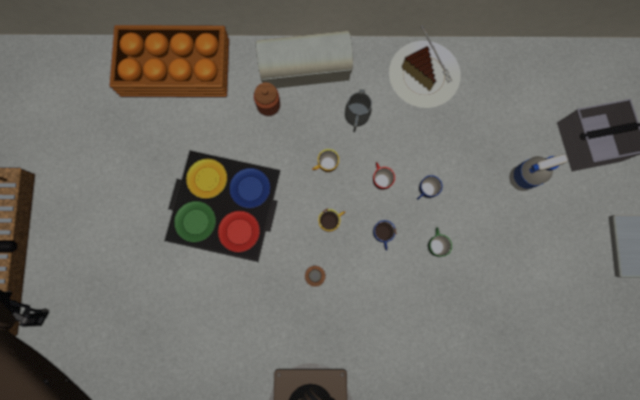

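View pics/scene0.png

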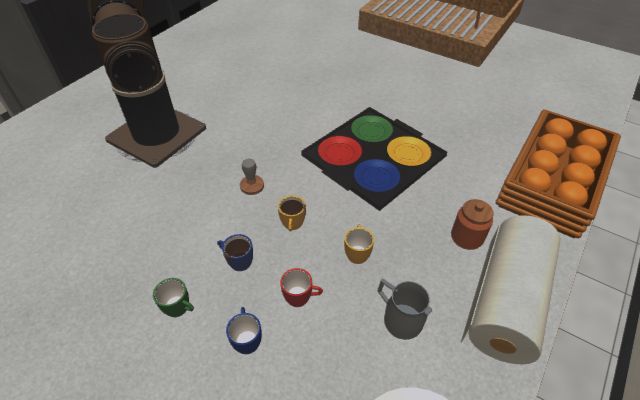

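The top view shows clean cups yellow (328,160), red (383,178), blue (430,187) and green (438,245). The used ones are at (330,220) and (384,231), and the saucers are around (220,205). The scene view agrees with this.

```bash
cat >h.py <<'E'
import numpy as np,cv2
from scipy.spatial.transform import Rotation as R
from scipy.optimize import least_squares
from plant import ctrl
HUE={'blue':(105,130),'green':(45,85),'yellow':(14,34),'red':(0,8)}
def mask(p,c):
    h=cv2.cvtColor(p,cv2.COLOR_RGB2HSV);lo,hi=HUE[c]
    m=(h[...,0]>=lo)&(h[...,0]<=hi)
    if c=='red': m|=h[...,0]>=173
    return (m&(h[...,1]>110)&(h[...,2]>40)).astype(np.uint8)
def cam(name,s=None):
    i=ctrl.camera_info(name)
    if name!='wrist': return i['K'],np.linalg.inv(i['camera_from_world'])
    T=np.eye(4);T[:3,:3]=R.from_quat(s['tcp_rot']).as_matrix();T[:3,3]=s['eef_pos']
    return i['K'],T@i['T_tool_cam']
def ray(uv,z,K,W):
    uv=np.atleast_2d(uv).astype(float)
    d=np.c_[(uv[:,0]-K[0,2])/K[0,0],(uv[:,1]-K[1,2])/K[1,1],np.ones(len(uv))]@W[:3,:3].T
    o=W[:3,3];return (o+d*((z-o[2])/d[:,2])[:,None])[:,:2]
def circ(P):
    P=np.asarray(P)
    f=lambda q:np.hypot(P[:,0]-q[0],P[:,1]-q[1])-q[2]
    r=least_squares(f,[*P.mean(0),.03],loss='soft_l1',f_scale=.002);return r.x
def points(d,K,W):
    v,u=np.indices(d.shape);c=np.stack([(u-K[0,2])/K[0,0]*d,(v-K[1,2])/K[1,1]*d,d],-1)
    return c@W[:3,:3].T+W[:3,3]
E
python3 - <<'E'
from h import *
for n in ['top','scene']:
    f=np.load(n+'0.npz');p,d=f['p'],f['d'];K,W=cam(n);X=points(d,K,W)
    for c in HUE:
        m=mask(p,c);k,l,st,ce=cv2.connectedComponentsWithStats(m)
        for i in range(1,k):
            if st[i,4]<50: continue
            P=X[l==i];q=P.mean(0)
            if not(.35<q[0]<1 and -.4<q[1]<.45): continue
            if st[i,4]>600:
                cn=cv2.findContours((l==i).astype(np.uint8),0,1)[0];cn=max(cn,key=len)[:,0]
                print(n,c,'saucer',ce[i].round(),'C',circ(ray(cn,.019,K,W)).round(4),'z',np.median(P[:,2]).round(4))
            else:
                cn=cv2.findContours((l==i).astype(np.uint8),0,1)[0];cn=max(cn,key=len)[:,0]
                near=np.hypot(X[...,0]-q[0],X[...,1]-q[1])<.06
                rim=near&(X[...,2]>.052)&(X[...,2]<.064);Q=X[rim]
                a=circ(Q[:,:2]) if len(Q)>8 else np.zeros(3)
                g=P[np.hypot(*(P[:,:2]-a[:2]).T)>.036];h=g.mean(0)[:2]-a[:2] if len(g) else [0,0]
                print(n,c,'cup',ce[i].round(),st[i,4],'rim',a.round(4),'zmax',Q[:,2].max().round(3) if len(Q) else None,'handle deg',np.degrees(np.arctan2(h[1],h[0])).round(),len(g))
E
```

```text
top blue saucer [249. 188.] C [0.5775 0.17   0.0558] z 0.0136
top green cup [197. 222.] 566 rim [0. 0. 0.] zmax None handle deg 33.0 566
top yellow cup [223.  56.] 203 rim [0.9254 0.2724 0.0372] zmax 0.064 handle deg -53.0 138
top yellow cup [205.  41.] 290 rim [0.971  0.2915 0.05  ] zmax 0.064 handle deg -159.0 27
top yellow cup [154.  41.] 271 rim [0.9855 0.4402 0.0413] zmax 0.064 handle deg -151.0 17
top yellow cup [180.  41.] 266 rim [0.9859 0.3678 0.0403] zmax 0.064 handle deg -151.0 6
top yellow cup [178.  66.] 306 rim [0.898  0.3659 0.0521] zmax 0.064 handle deg -12.0 36
top yellow cup [204.  67.] 268 rim [0.8966 0.2928 0.0529] zmax 0.064 handle deg -142.0 12
top yellow cup [418.  74.] 275 rim [ 260.4574 -229.3318  346.153 ] zmax 0.064 handle deg 139.0 275
top yellow saucer [170.  88.] C [1.9826 0.3805 1.1202] z 0.0747
top yellow saucer [206. 178.] C [0.6042 0.2906 0.0583] z 0.013
top yellow cup [322. 167.] 51 rim [ 0.6479 -0.0468  0.0279] zmax 0.064 handle deg 120.0 10
top yellow cup [331. 222.] 105 rim [ 0.4817 -0.0488  0.028 ] zmax 0.064 handle deg -86.0 10
top red cup [422
[... 862 characters left out ...]
0.063 handle deg -97.0 4
scene yellow cup [538. 177.] 123 rim [0.9022 0.9042 0.6594] zmax 0.064 handle deg -90.0 123
scene yellow cup [574. 191.] 145 rim [0.9792 0.2954 0.0551] zmax 0.064 handle deg 0.0 0
scene yellow cup [292. 216.] 402 rim [ 0.4844 -0.0497  0.0279] zmax 0.061 handle deg -56.0 32
scene yellow cup [358. 249.] 423 rim [ 0.6507 -0.0479  0.0279] zmax 0.06 handle deg -59.0 10
scene yellow cup [503. 345.] 274 rim [0.9039 0.4243 0.5386] zmax 0.064 handle deg -83.0 274
scene red saucer [340. 150.] C [0.4581 0.1974 0.0546] z 0.0127
scene red saucer [469. 232.] C [0.8279 0.1247 0.0416] z 0.0509
scene red cup [300. 292.] 465 rim [ 0.6013 -0.199   0.028 ] zmax 0.061 handle deg -19.0 49
```

```bash
python3 - <<'E'
from h import *
A={'yellow':(.65,-.047),'red':(.6,-.199),'blue':(.578,-.326),'green':(.42,-.34),'uy':(.483,-.049),'ub':(.455,-.197)}
for n in ['top','scene']:
    f=np.load(n+'0.npz');K,W=cam(n);X=points(f['d'],K,W)
    for c,q in A.items():
        r=np.hypot(X[...,0]-q[0],X[...,1]-q[1])
        Q=X[(r<.055)&(X[...,2]>.053)&(X[...,2]<.064)][:,:2];a=circ(Q)
        P=X[...,:2]-a[:2];rr=np.hypot(*np.moveaxis(P,-1,0))
        g=P[(rr>.034)&(rr<.055)&(X[...,2]>.02)].mean(0)
        print(n,c,a.round(4),len(Q),'handle',np.degrees(np.arctan2(g[1],g[0])).round())
    r=np.hypot(X[...,0]-.484,X[...,1]-.318)
    hs=cv2.cvtColor(f['p'],cv2.COLOR_RGB2HSV)
    m=((hs[...,0]>45)&(hs[...,0]<85)&(hs[...,1]>70)&(r<.075)).astype(np.uint8)
    cn=max(cv2.findContours(m,0,1)[0],key=len)[:,0];print('gs',circ(ray(cn,.019,K,W)).round(4))
s=ctrl.get_state();print(R.from_quat(s['tcp_rot']).as_matrix().round(3))
E
```

```text
top yellow [ 0.648  -0.0468  0.028 ] 105 handle 119.0
top red [ 0.5984 -0.198   0.0279] 113 handle 23.0
top blue [ 0.5752 -0.3255  0.0279] 122 handle 133.0
top green [ 0.4147 -0.3431  0.0279] 119 handle 5.0
top uy [ 0.4817 -0.0488  0.0279] 110 handle -61.0
top ub [ 0.4523 -0.1957  0.0279] 117 handle -174.0
gs [0.4834 0.3176 0.0568]
scene yellow [ 0.6507 -0.0477  0.0279] 215 handle 119.0
scene red [ 0.6011 -0.1989  0.0279] 247 handle 21.0
scene blue [ 0.578  -0.3262  0.028 ] 300 handle 133.0
scene green [ 0.4173 -0.3443  0.028 ] 269 handle 4.0
scene uy [ 0.4843 -0.0496  0.028 ] 181 handle -60.0
scene ub [ 0.4551 -0.1966  0.028 ] 213 handle -172.0
gs [0.4848 0.3182 0.0543]
[[-0.916  0.402 -0.001]
 [ 0.402  0.916 -0.002]
 [ 0.    -0.002 -1.   ]]
```

```bash
cat >go.py <<'E'
import sys
from h import *
# target x y z yaw_of_tool_y(deg)
def slide(t):
    s=ctrl.get_state();M=R.from_quat(s['tcp_rot']).as_matrix()
    y=np.arctan2(M[1,1],M[0,1]);dt=(y-np.radians(t[3])+np.pi)%(2*np.pi)-np.pi
    print('at',s['eef_pos'].round(4),'slide cm',((np.array(t[:3])-s['eef_pos'])@M*100).round(2),'turn',round(dt,3),'t',round(s['time'],2),'open',round(s['opening'],3))
if __name__=='__main__':
    a=list(map(float,sys.argv[1:]))
    for i in range(0,len(a),4): slide(a[i:i+4])
E
python3 go.py .6495 -.0472 .15 29
```

```text
at [0.271  0.6175 0.2301] slide cm [-61.38 -45.63   8.08] turn 0.651 t 0.1 open 0.999
```

```bash
R='{"slide":[-61.4,-45.6,8.1],"turn":0.65,"grip":8.5}'; python3 -m inch '[{"slide":[-20,-15,2.7],"turn":0.2,"grip":8.5},{"slide":[-20,-15,2.7],"turn":0.2,"grip":8.5},{"slide":[-20,-15,2.7],"turn":0.2,"grip":8.5},{"slide":[-20,-15,2.7],"turn":0.2,"grip":8.5},{"slide":[-20,-15,2.7],"turn":0.2,"grip":8.5},{"slide":[-61.4,-45.6,8.1],"turn":0.65,"grip":8.5},{"slide":[-61.4,-45.6,8.1],"turn":0.65,"grip":8.5},{"slide":[-61.4,-45.6,8.1],"turn":0.65,"grip":8.5},{"slide":[-61.4,-45.6,8.1],"turn":0.65,"grip":8.5},{"slide":[-61.4,-45.6,8.1],"turn":0.65,"grip":8.5},{"slide":[-61.4,-45.6,8.1],"turn":0.65,"grip":8.5},{"slide":[-61.4,-45.6,8.1],"turn":0.65,"grip":8.5},{"slide":[-61.4,-45.6,8.1],"turn":0.65,"grip":8.5},{"slide":[-61.4,-45.6,8.1],"turn":0.65,"grip":8.5},{"slide":[-61.4,-45.6,8.1],"turn":0.65,"grip":8.5},{"slide":[-61.4,-45.6,8.1],"turn":0.65,"grip":8.5},{"slide":[-61.4,-45.6,8.1],"turn":0.65,"grip":8.5},{"slide":[-61.4,-45.6,8.1],"turn":0.65,"grip":8.5}]'
cat >look.py <<'E'
# wrist rim fit near each guess "x y [zrim]"
import sys
from h import *
x,y,nm=float(sys.argv[1]),float(sys.argv[2]),sys.argv[3]
zr=float(sys.argv[4]) if len(sys.argv)>4 else .058
s=ctrl.get_state();p,d=ctrl.read_camera('wrist');cv2.imwrite(f'pics/{nm}.png',p[...,::-1])
K,W=cam('wrist',s);X=points(d,K,W);X[d==0]=9
r=np.hypot(X[...,0]-x,X[...,1]-y);Q=X[(r<.055)&(abs(X[...,2]-zr)<.005)]
print(s['eef_pos'].round(4),'rim',circ(Q[:,:2]).round(4) if len(Q)>20 else None,len(Q),'z',np.percentile(Q[:,2],95).round(4) if len(Q) else None)
E
python3 look.py .6495 -.0472 w1; python3 go.py .6495 -.0472 .022 29
```

```text
time: 1.9
eef_pos: [0.6495, -0.0457, 0.1497]
tcp_rot: [0.507, 0.862, 0.0, -0.001]
contact_force: [-0.0, 0.7, -0.3]
opening: 0.999
finger_force: 0.0
[ 0.6495 -0.0457  0.1497] rim [ 0.651  -0.0457  0.0278] 1073 z 0.058
at [ 0.6494 -0.045   0.1499] slide cm [-0.21 -0.09 12.79] turn 0.002 t 1.95 open 0.991
```

View pics/w1.png

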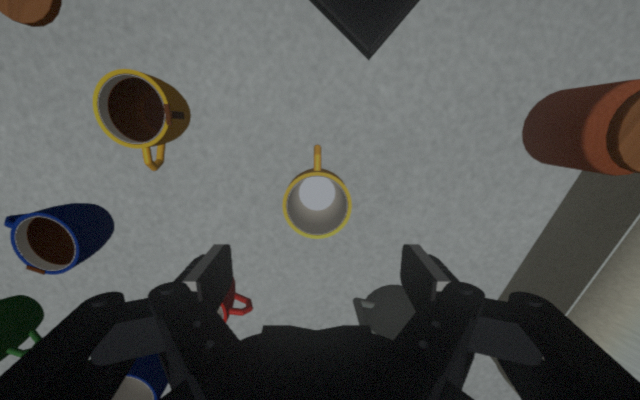

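The yellow cup is centred at (317,203), lined up between the fingers with its handle towards the tool's front. I'll descend, grip and lift.

```bash
python3 -m inch '[{"slide":[-0.1,0,3],"turn":0,"grip":8.5},{"slide":[-0.1,0,6],"turn":0,"grip":8.5},{"slide":[-0.1,0,9],"turn":0,"grip":8.5},{"slide":[-0.1,0,11],"turn":0,"grip":8.5},{"slide":[-0.1,0,12.4],"turn":0,"grip":8.5},{"slide":[-0.1,0,13.1],"turn":0,"grip":8.5},{"slide":[-0.1,0,13.1],"turn":0,"grip":7},{"slide":[-0.1,0,13.1],"turn":0,"grip":5},{"slide":[-0.1,0,13.1],"turn":0,"grip":5},{"slide":[-0.1,0,13.1],"turn":0,"grip":5},{"slide":[-0.1,0,13.1],"turn":0,"grip":5},{"slide":[-0.1,0,13.1],"turn":0,"grip":5},{"slide":[-0.1,0,13.1],"turn":0,"grip":5},{"slide":[-0.1,0,13.1],"turn":0,"grip":5}]' 35; python3 go.py .605 .291 .15 29
```

```text
time: 3.35
eef_pos: [0.6517, -0.0474, 0.0208]
tcp_rot: [0.507, 0.862, 0.0, 0.001]
contact_force: [0.1, 0.3, 5.8]
opening: 0.687
finger_force: 38.9
at [ 0.6517 -0.0474  0.0208] slide cm [ 31.83  12.37 -12.94] turn 0.001 t 3.35 open 0.687
```

```bash
python3 -m inch '[{"slide":[0,0,-1],"turn":0,"grip":5},{"slide":[0,0,-2.5],"turn":0,"grip":5},{"slide":[0,0,-5],"turn":0,"grip":5},{"slide":[0,0,-8],"turn":0,"grip":5},{"slide":[0,0,-11],"turn":0,"grip":5},{"slide":[0,0,-12],"turn":0,"grip":5},{"slide":[0,0,-12],"turn":0,"grip":5}]'; python3 look.py .650 -.0465 w2 .17;  python3 go.py .605 .291 .15 29
```

```text
time: 4.05
eef_pos: [0.6518, -0.0476, 0.1419]
tcp_rot: [0.507, 0.862, 0.001, 0.002]
contact_force: [-1.1, -0.0, -1.5]
opening: 0.686
finger_force: 38.2
[ 0.6518 -0.0476  0.1419] rim [ 0.6497 -0.0423  0.0293] 3789 z 0.1744
at [ 0.6506 -0.0473  0.1396] slide cm [31.79 12.44 -1.06] turn 0.001 t 4.1 open 0.687
```

View pics/w2.png

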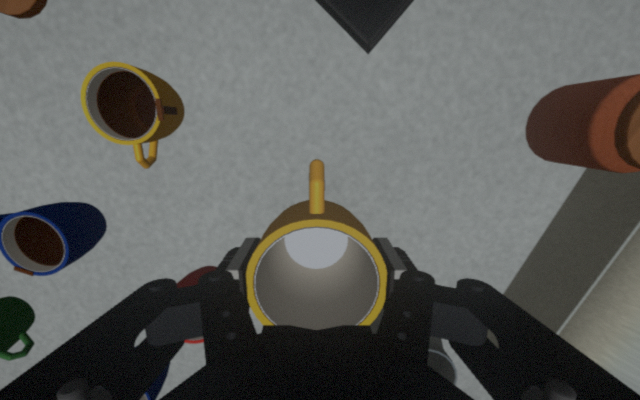

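Yellow is held upright, its rim around (317,280). Next I carry it over the yellow saucer.

```bash
python3 -m inch '[{"slide":[1.5,0.6,-1],"turn":0,"grip":5},{"slide":[4,1.6,-1],"turn":0,"grip":5},{"slide":[7.5,2.9,-1],"turn":0,"grip":5},{"slide":[11,4.3,-1],"turn":0,"grip":5},{"slide":[14.5,5.7,-1],"turn":0,"grip":5},{"slide":[18,7,-1],"turn":0,"grip":5},{"slide":[21.5,8.4,-1],"turn":0,"grip":5},{"slide":[25,9.8,-1],"turn":0,"grip":5},{"slide":[28,10.9,-1],"turn":0,"grip":5},{"slide":[30,11.7,-1],"turn":0,"grip":5},{"slide":[31.3,12.2,-1],"turn":0,"grip":5},{"slide":[31.8,12.4,-1],"turn":0,"grip":5},{"slide":[31.8,12.4,-1],"turn":0,"grip":5},{"slide":[31.8,12.4,-1],"turn":0,"grip":5}]'; python3 look.py .605 .291 w3 .186;  python3 look.py .605 .291 w3b .186; python3 - <<'E'
from h import *
# saucer fit in wrist view from outer rim by colour + top cam
for n in ['wrist','top']:
  for c in ['yellow','blue']:
    s=ctrl.get_state();p,d=ctrl.read_camera(n);K,W=cam(n,s);X=points(d,K,W);X[d==0]=9
    q={'yellow':(.605,.291),'blue':(.578,.17)}[c]
    r=np.hypot(X[...,0]-q[0],X[...,1]-q[1]);m=(mask(p,c)>0)&(r<.07)&(X[...,2]<.03)&(X[...,2]>.015)
    print(n,c,circ(X[m][:,:2]).round(4),m.sum())
E
python3 go.py .605 .291 .031 29
```

```text
time: 5.5
eef_pos: [0.6047, 0.2901, 0.149]
tcp_rot: [0.507, 0.862, -0.0, -0.0]
contact_force: [0.3, -1.0, -1.6]
opening: 0.684
finger_force: 38.2
[0.6047 0.2901 0.149 ] rim [0.6045 0.2922 0.0282] 4559 z 0.1901
[0.6049 0.2899 0.1491] rim [0.6046 0.292  0.0282] 4587 z 0.1901
wrist yellow [0.6058 0.2926 0.0496] 2779
wrist blue [0.5804 0.1715 0.051 ] 1064
top yellow [0.6037 0.2906 0.0485] 280
top blue [0.5767 0.1705 0.0484] 494
at [0.605  0.2903 0.1495] slide cm [ 0.06  0.04 11.85] turn -0.0 t 5.8 open 0.684
```

View pics/w3.png

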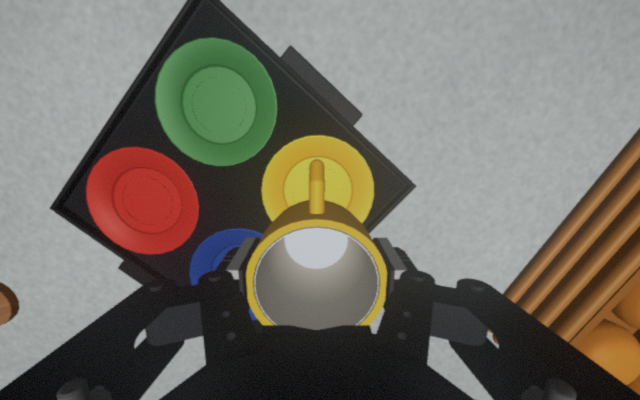

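The wrist view shows the held cup about 1 mm from the saucer's centre. I lower it, slowly at the end.

```bash
python3 -m inch '[{"slide":[0.05,0,1.5],"turn":0,"grip":5},{"slide":[0.05,0,4.5],"turn":0,"grip":5},{"slide":[0.05,0,7.5],"turn":0,"grip":5},{"slide":[0.05,0,9.5],"turn":0,"grip":5},{"slide":[0.05,0,10.7],"turn":0,"grip":5},{"slide":[0.05,0,11.2],"turn":0,"grip":5},{"slide":[0.05,0,11.4],"turn":0,"grip":5},{"slide":[0.05,0,11.4],"turn":0,"grip":5},{"slide":[0.05,0,11.4],"turn":0,"grip":5}]'; python3 -m inch '[{"slide":[0,0,0.1],"turn":0,"grip":5},{"slide":[0,0,0.2],"turn":0,"grip":5},{"slide":[0,0,0.3],"turn":0,"grip":5},{"slide":[0,0,0.3],"turn":0,"grip":5}]'
```

```text
time: 6.7
eef_pos: [0.6054, 0.2917, 0.0368]
tcp_rot: [0.507, 0.862, 0.001, 0.001]
contact_force: [0.1, 0.7, -1.4]
opening: 0.681
finger_force: 38.2
time: 7.1
eef_pos: [0.6043, 0.2914, 0.0322]
tcp_rot: [0.507, 0.862, -0.0, -0.0]
contact_force: [-0.4, 0.2, -2.4]
opening: 0.684
finger_force: 38.2
```

```bash
python3 -m inch '[{"slide":[0,0,0.05],"turn":0,"grip":5},{"slide":[0,0,0.1],"turn":0,"grip":5},{"slide":[0,0,0.1],"turn":0,"grip":5}]';python3 -m inch '[{"slide":[0,0,0.05],"turn":0,"grip":5},{"slide":[0,0,0.1],"turn":0,"grip":5},{"slide":[0,0,0.1],"turn":0,"grip":5}]'
```

```text
time: 7.4
eef_pos: [0.6044, 0.2914, 0.0312]
tcp_rot: [0.507, 0.862, -0.0, -0.0]
contact_force: [0.0, 0.1, -1.8]
opening: 0.686
finger_force: 38.2
time: 7.7
eef_pos: [0.6045, 0.2914, 0.0308]
tcp_rot: [0.507, 0.862, -0.0, -0.0]
contact_force: [-1.8, -0.7, 1.3]
opening: 0.685
finger_force: 38.5
```

```bash
python3 -m inch '[{"slide":[0,0,0],"turn":0,"grip":6.3},{"slide":[0,0,0],"turn":0,"grip":7},{"slide":[0,0,0],"turn":0,"grip":7.6},{"slide":[0,0,0],"turn":0,"grip":7.6},{"slide":[0,0,-1.5],"turn":0,"grip":7.6},{"slide":[0,0,-4],"turn":0,"grip":7.6},{"slide":[0,0,-7],"turn":0,"grip":7.6},{"slide":[0,0,-10],"turn":0,"grip":8.5},{"slide":[0,0,-12],"turn":0,"grip":8.5},{"slide":[0,0,-12],"turn":0,"grip":8.5}]'; python3 look.py .605 .291 w4 .068; python3 go.py .5766 -.3258 .15 43
```

```text
time: 8.7
eef_pos: [0.6071, 0.2923, 0.1564]
tcp_rot: [0.507, 0.862, 0.004, 0.003]
contact_force: [0.6, 0.3, 1.5]
opening: 0.997
finger_force: 0.0
[0.6071 0.2923 0.1564] rim [0.6044 0.293  0.0278] 1117 z 0.068
at [0.6058 0.2918 0.1535] slide cm [-52.58 -32.55   0.23] turn -0.243 t 8.75 open 0.993
```

View pics/w4.png

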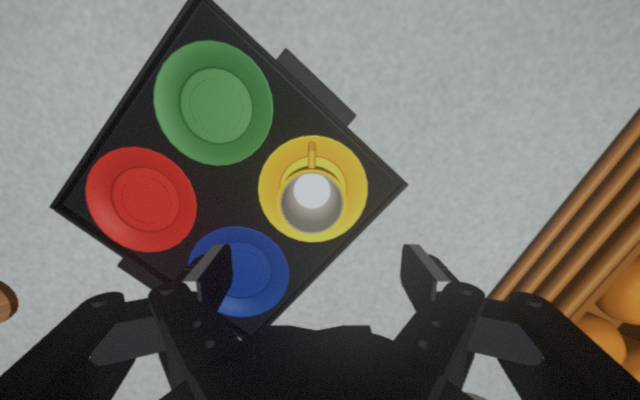

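Yellow stands centred in its saucer, around (312,195). Next is blue.

```bash
python3 -m inch '[{"slide":[-2.6,-1.6,0],"turn":0,"grip":8.5},{"slide":[-6.4,-4,0],"turn":-0.05,"grip":8.5},{"slide":[-10.6,-6.5,0],"turn":-0.1,"grip":8.5},{"slide":[-52.6,-32.5,0.2],"turn":-0.24,"grip":8.5},{"slide":[-52.6,-32.5,0.2],"turn":-0.24,"grip":8.5},{"slide":[-52.6,-32.5,0.2],"turn":-0.24,"grip":8.5},{"slide":[-52.6,-32.5,0.2],"turn":-0.24,"grip":8.5},{"slide":[-52.6,-32.5,0.2],"turn":-0.24,"grip":8.5},{"slide":[-52.6,-32.5,0.2],"turn":-0.24,"grip":8.5},{"slide":[-52.6,-32.5,0.2],"turn":-0.24,"grip":8.5},{"slide":[-52.6,-32.5,0.2],"turn":-0.24,"grip":8.5},{"slide":[-52.6,-32.5,0.2],"turn":-0.24,"grip":8.5},{"slide":[-52.6,-32.5,0.2],"turn":-0.24,"grip":8.5},{"slide":[-52.6,-32.5,0.2],"turn":-0.24,"grip":8.5},{"slide":[-52.6,-32.5,0.2],"turn":-0.24,"grip":8.5},{"slide":[-52.6,-32.5,0.2],"turn":-0.24,"grip":8.5},{"slide":[-52.6,-32.5,0.2],"turn":-0.24,"grip":8.5}]'; python3 look.py .5766 -.3258 w5; python3 look.py .5766 -.3258 w5;python3 look.py .5998 -.1985 w5;  python3 go.py .577 -.325 .02 43
```

```text
time: 10.45
eef_pos: [0.5757, -0.3244, 0.1476]
tcp_rot: [0.399, 0.917, 0.0, -0.001]
contact_force: [-0.0, 0.1, -0.3]
opening: 0.997
finger_force: 0.0
[ 0.5757 -0.3244  0.1476] rim [ 0.5782 -0.3247  0.0278] 1095 z 0.058
[ 0.5759 -0.3245  0.1479] rim [ 0.5782 -0.3247  0.0278] 1093 z 0.0579
[ 0.576  -0.3247  0.1482] rim [ 0.6012 -0.1979  0.0278] 1541 z 0.0579
at [ 0.576  -0.325   0.1484] slide cm [-0.07  0.07 12.84] turn -0.002 t 10.6 open 0.996
```

```bash
python3 -m inch '[{"slide":[-0.1,0.1,3],"turn":0,"grip":8.5},{"slide":[-0.1,0.1,6],"turn":0,"grip":8.5},{"slide":[-0.1,0.1,9],"turn":0,"grip":8.5},{"slide":[-0.1,0.1,11],"turn":0,"grip":8.5},{"slide":[-0.1,0.1,12.2],"turn":0,"grip":8.5},{"slide":[-0.1,0.1,12.8],"turn":0,"grip":8.5},{"slide":[-0.1,0.1,12.8],"turn":0,"grip":7},{"slide":[-0.1,0.1,12.8],"turn":0,"grip":5},{"slide":[-0.1,0.1,12.8],"turn":0,"grip":5},{"slide":[-0.1,0.1,12.8],"turn":0,"grip":5},{"slide":[-0.1,0.1,12.8],"turn":0,"grip":5},{"slide":[-0.1,0.1,12.8],"turn":0,"grip":5},{"slide":[-0.1,0.1,12.8],"turn":0,"grip":5}]' 35; python3 -m inch '[{"slide":[0,0,-1],"turn":0,"grip":5},{"slide":[0,0,-2.5],"turn":0,"grip":5},{"slide":[0,0,-5],"turn":0,"grip":5},{"slide":[0,0,-8],"turn":0,"grip":5},{"slide":[0,0,-11],"turn":0,"grip":5},{"slide":[0,0,-13],"turn":0,"grip":5},{"slide":[0,0,-13],"turn":0,"grip":5}]'; python3 go.py .578 .170 .15 43
```

```text
time: 11.9
eef_pos: [0.578, -0.3269, 0.0219]
tcp_rot: [0.4, 0.916, -0.0, 0.001]
contact_force: [-0.1, 1.4, 6.2]
opening: 0.689
finger_force: 38.8
time: 12.6
eef_pos: [0.5789, -0.3277, 0.1555]
tcp_rot: [0.4, 0.916, -0.001, 0.004]
contact_force: [-0.1, -0.1, -1.5]
opening: 0.687
finger_force: 38.1
at [ 0.5789 -0.3277  0.1555] slide cm [36.58 33.75  0.29] turn -0.003 t 12.6 open 0.687
```

```bash
python3 -m inch '[{"slide":[1.5,1.4,0.2],"turn":0,"grip":5},{"slide":[3.7,3.4,0.2],"turn":0,"grip":5},{"slide":[6.5,6,0.2],"turn":0,"grip":5},{"slide":[9.5,8.8,0.2],"turn":0,"grip":5},{"slide":[12.5,11.5,0.2],"turn":0,"grip":5},{"slide":[15.5,14.3,0.2],"turn":0,"grip":5},{"slide":[18.5,17.1,0.2],"turn":0,"grip":5},{"slide":[21.5,19.8,0.2],"turn":0,"grip":5},{"slide":[24.5,22.6,0.2],"turn":0,"grip":5},{"slide":[27.5,25.4,0.2],"turn":0,"grip":5},{"slide":[30.5,28.1,0.2],"turn":0,"grip":5},{"slide":[33,30.5,0.2],"turn":0,"grip":5},{"slide":[35,32.3,0.2],"turn":0,"grip":5},{"slide":[36.2,33.4,0.2],"turn":0,"grip":5},{"slide":[36.6,33.8,0.2],"turn":0,"grip":5},{"slide":[36.6,33.8,0.2],"turn":0,"grip":5},{"slide":[36.6,33.8,0.2],"turn":0,"grip":5},{"slide":[36.6,33.8,0.2],"turn":0,"grip":5}]'
cat >over.py <<'E'
import sys
from h import *
c,x,y,yaw=sys.argv[1],*map(float,sys.argv[2:5])
s=ctrl.get_state();p,d=ctrl.read_camera('wrist');K,W=cam('wrist',s);X=points(d,K,W);X[d==0]=9
r=np.hypot(X[...,0]-x,X[...,1]-y);zr=s['eef_pos'][2]+.038
cup=circ(X[(r<.055)&(abs(X[...,2]-zr)<.005)][:,:2])
m=(mask(p,c)>0)&(r<.07)&(X[...,2]<.03)&(X[...,2]>.015);q=circ(X[m][:,:2])
M=R.from_quat(s['tcp_rot']).as_matrix();dv=np.r_[q[:2]-cup[:2],0]
print('tcp',s['eef_pos'].round(4),'cup',cup.round(4),'saucer',q.round(4),m.sum(),'slide to centre cm',(dv@M*100).round(2))
E
python3 over.py blue .578 .17 43; python3 go.py .578 .17 .036 43
```

```text
time: 14.4
eef_pos: [0.5766, 0.1707, 0.1482]
tcp_rot: [0.401, 0.916, -0.0, -0.0]
contact_force: [0.4, 0.4, -0.8]
opening: 0.683
finger_force: 38.1
tcp [0.5766 0.1707 0.1482] cup [0.5763 0.1724 0.0285] saucer [0.5791 0.1716 0.0496] 2682 slide to centre cm [-0.25  0.15 -0.  ]
at [0.5766 0.1708 0.1483] slide cm [-0.15  0.05 11.23] turn -0.005 t 14.45 open 0.683
```

```bash
python3 -m inch '[{"slide":[-0.2,0.1,1.5],"turn":0,"grip":5},{"slide":[-0.2,0.1,4.5],"turn":0,"grip":5},{"slide":[-0.2,0.1,7.5],"turn":0,"grip":5},{"slide":[-0.2,0.1,9.5],"turn":0,"grip":5},{"slide":[-0.2,0.1,10.5],"turn":0,"grip":5},{"slide":[-0.2,0.1,11],"turn":0,"grip":5},{"slide":[-0.2,0.1,11.2],"turn":0,"grip":5},{"slide":[-0.2,0.1,11.2],"turn":0,"grip":5},{"slide":[-0.2,0.1,11.2],"turn":0,"grip":5}]'; python3 -m inch '[{"slide":[0,0,0.1],"turn":0,"grip":5},{"slide":[0,0,0.2],"turn":0,"grip":5},{"slide":[0,0,0.25],"turn":0,"grip":5},{"slide":[0,0,0.25],"turn":0,"grip":5}]'; python3 -m inch '[{"slide":[0,0,0.05],"turn":0,"grip":5},{"slide":[0,0,0.1],"turn":0,"grip":5},{"slide":[0,0,0.1],"turn":0,"grip":5}]'
```

```text
time: 15.35
eef_pos: [0.5796, 0.1712, 0.0376]
tcp_rot: [0.4, 0.916, 0.001, 0.001]
contact_force: [0.3, -0.5, -1.0]
opening: 0.686
finger_force: 38.0
time: 15.75
eef_pos: [0.5785, 0.1711, 0.0338]
tcp_rot: [0.4, 0.916, -0.0, -0.0]
contact_force: [0.6, 0.0, -1.9]
opening: 0.684
finger_force: 38.0
time: 16.05
eef_pos: [0.5785, 0.1711, 0.0327]
tcp_rot: [0.4, 0.916, -0.0, -0.0]
contact_force: [0.9, -0.9, -2.5]
opening: 0.685
finger_force: 38.0
```

```bash
python3 -m inch '[{"slide":[0,0,0.05],"turn":0,"grip":5},{"slide":[0,0,0.1],"turn":0,"grip":5},{"slide":[0,0,0.1],"turn":0,"grip":5}]'; python3 -m inch '[{"slide":[0,0,0.05],"turn":0,"grip":5},{"slide":[0,0,0.05],"turn":0,"grip":5},{"slide":[0,0,0.05],"turn":0,"grip":5}]'
```

```text
time: 16.35
eef_pos: [0.5786, 0.1711, 0.0319]
tcp_rot: [0.4, 0.916, 0.0, 0.0]
contact_force: [-0.7, -0.9, -0.9]
opening: 0.686
finger_force: 38.0
time: 16.65
eef_pos: [0.5786, 0.1711, 0.0318]
tcp_rot: [0.4, 0.916, -0.0, -0.0]
contact_force: [-1.8, -0.1, 3.6]
opening: 0.684
finger_force: 38.5
```

```bash
python3 -m inch '[{"slide":[0,0,0],"turn":0,"grip":6.3},{"slide":[0,0,0],"turn":0,"grip":7},{"slide":[0,0,0],"turn":0,"grip":7.6},{"slide":[0,0,0],"turn":0,"grip":7.6},{"slide":[0,0,-1.5],"turn":0,"grip":7.6},{"slide":[0,0,-4],"turn":0,"grip":7.6},{"slide":[0,0,-7],"turn":0,"grip":7.6},{"slide":[0,0,-10],"turn":0,"grip":8.5},{"slide":[0,0,-12],"turn":0,"grip":8.5},{"slide":[0,0,-12],"turn":0,"grip":8.5}]'; python3 look.py .578 .17 w6 .068; python3 go.py .5998 -.1985 .15 105
```

```text
time: 17.65
eef_pos: [0.5814, 0.1715, 0.1568]
tcp_rot: [0.4, 0.916, 0.002, 0.004]
contact_force: [0.3, 0.1, 0.3]
opening: 0.995
finger_force: 0.0
[0.5814 0.1715 0.1568] rim [0.5788 0.173  0.0278] 1112 z 0.068
at [0.5799 0.1713 0.1541] slide cm [-28.48 -23.67   0.39] turn -1.086 t 17.7 open 0.996
```

View pics/w6.png

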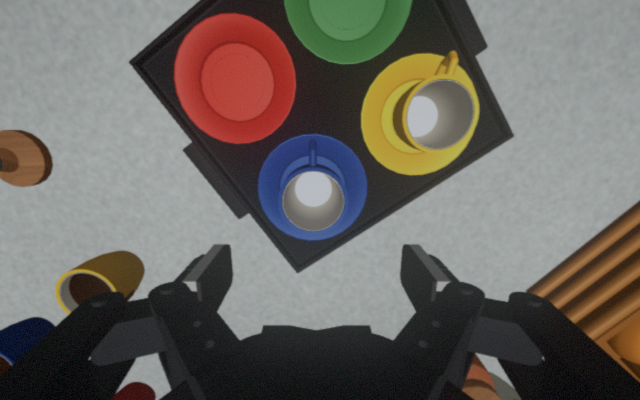

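Blue stands in its saucer at (313,195), and yellow is still in place. Next is red.

```bash
python3 -m inch '[{"slide":[-1.9,-1.6,0.3],"turn":-0.08,"grip":8.5},{"slide":[-4.9,-4.1,0.3],"turn":-0.2,"grip":8.5},{"slide":[-8.4,-7,0.3],"turn":-0.34,"grip":8.5},{"slide":[-28.5,-23.7,0.4],"turn":-1.09,"grip":8.5},{"slide":[-28.5,-23.7,0.4],"turn":-1.09,"grip":8.5},{"slide":[-28.5,-23.7,0.4],"turn":-1.09,"grip":8.5},{"slide":[-28.5,-23.7,0.4],"turn":-1.09,"grip":8.5},{"slide":[-28.5,-23.7,0.4],"turn":-1.09,"grip":8.5},{"slide":[-28.5,-23.7,0.4],"turn":-1.09,"grip":8.5},{"slide":[-28.5,-23.7,0.4],"turn":-1.09,"grip":8.5},{"slide":[-28.5,-23.7,0.4],"turn":-1.09,"grip":8.5},{"slide":[-28.5,-23.7,0.4],"turn":-1.09,"grip":8.5},{"slide":[-28.5,-23.7,0.4],"turn":-1.09,"grip":8.5},{"slide":[-28.5,-23.7,0.4],"turn":-1.09,"grip":8.5},{"slide":[-28.5,-23.7,0.4],"turn":-1.09,"grip":8.5},{"slide":[-28.5,-23.7,0.4],"turn":-1.09,"grip":8.5}]'; python3 look.py .5998 -.1985 w7;  python3 go.py .6002 -.198 .0205 105
```

```text
time: 19.3
eef_pos: [0.5984, -0.1985, 0.1475]
tcp_rot: [-0.133, 0.991, -0.0, 0.0]
contact_force: [0.5, 0.3, 0.2]
opening: 0.995
finger_force: 0.0
[ 0.5984 -0.1985  0.1475] rim [ 0.6009 -0.1973  0.0278] 1090 z 0.058
at [ 0.5984 -0.1987  0.1475] slide cm [-0.19  0.02 12.7 ] turn 0.005 t 19.35 open 0.99
```

View pics/w7.png

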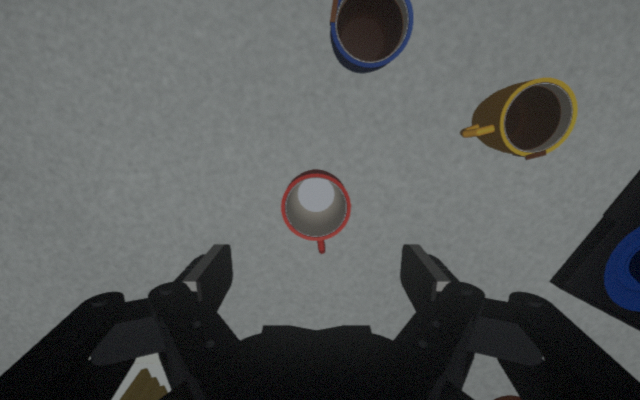

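Red is at (316,205), between the fingers with its handle perpendicular to the closing line. I'll grasp it.

```bash
python3 -m inch '[{"slide":[-0.2,0.05,3],"turn":0,"grip":8.5},{"slide":[-0.2,0.05,6],"turn":0,"grip":8.5},{"slide":[-0.2,0.05,9],"turn":0,"grip":8.5},{"slide":[-0.2,0.05,11],"turn":0,"grip":8.5},{"slide":[-0.2,0.05,12.2],"turn":0,"grip":8.5},{"slide":[-0.2,0.05,12.7],"turn":0,"grip":8.5},{"slide":[-0.2,0.05,12.7],"turn":0,"grip":7},{"slide":[-0.2,0.05,12.7],"turn":0,"grip":5},{"slide":[-0.2,0.05,12.7],"turn":0,"grip":5},{"slide":[-0.2,0.05,12.7],"turn":0,"grip":5},{"slide":[-0.2,0.05,12.7],"turn":0,"grip":5},{"slide":[-0.2,0.05,12.7],"turn":0,"grip":5},{"slide":[-0.2,0.05,12.7],"turn":0,"grip":5}]' 35; python3 -m inch '[{"slide":[0,0,-1],"turn":0,"grip":5},{"slide":[0,0,-2.5],"turn":0,"grip":5},{"slide":[0,0,-5],"turn":0,"grip":5},{"slide":[0,0,-8],"turn":0,"grip":5},{"slide":[0,0,-11],"turn":0,"grip":5},{"slide":[0,0,-13],"turn":0,"grip":5},{"slide":[0,0,-13],"turn":0,"grip":5}]'; python3 go.py .4575 .197 .15 105
```

```text
time: 20.65
eef_pos: [0.6012, -0.1986, 0.0219]
tcp_rot: [-0.133, 0.991, -0.001, 0.001]
contact_force: [-0.6, 0.8, 5.4]
opening: 0.699
finger_force: 38.5
time: 21.35
eef_pos: [0.6021, -0.199, 0.1552]
tcp_rot: [-0.133, 0.991, -0.002, 0.003]
contact_force: [0.9, -0.2, -0.9]
opening: 0.697
finger_force: 38.3
at [ 0.6021 -0.199   0.1552] slide cm [ 3.53 42.01  0.27] turn 0.005 t 21.35 open 0.697
```

```bash
python3 -m inch '[{"slide":[0.1,1.7,0.2],"turn":0,"grip":5},{"slide":[0.4,4.4,0.2],"turn":0,"grip":5},{"slide":[0.7,8.2,0.2],"turn":0,"grip":5},{"slide":[1,12.2,0.2],"turn":0,"grip":5},{"slide":[1.4,16.2,0.2],"turn":0,"grip":5},{"slide":[1.7,20.2,0.2],"turn":0,"grip":5},{"slide":[2,24.2,0.2],"turn":0,"grip":5},{"slide":[2.4,28.2,0.2],"turn":0,"grip":5},{"slide":[2.7,32.2,0.2],"turn":0,"grip":5},{"slide":[3,36,0.2],"turn":0,"grip":5},{"slide":[3.3,39,0.2],"turn":0,"grip":5},{"slide":[3.5,41.2,0.2],"turn":0,"grip":5},{"slide":[3.5,42,0.2],"turn":0,"grip":5},{"slide":[3.5,42,0.2],"turn":0,"grip":5},{"slide":[3.5,42,0.2],"turn":0,"grip":5},{"slide":[3.5,42,0.2],"turn":0,"grip":5}]'; python3 over.py red .4575 .197 105; python3 go.py .4575 .197 .036 105
```

```text
time: 22.95
eef_pos: [0.456, 0.1971, 0.1479]
tcp_rot: [-0.132, 0.991, -0.0, -0.0]
contact_force: [0.7, 0.2, -1.6]
opening: 0.699
finger_force: 38.3
tcp [0.456  0.1971 0.1479] cup [0.4562 0.1981 0.0287] saucer [0.4578 0.1987 0.0498] 2674 slide to centre cm [-0.16  0.02 -0.  ]
at [0.4561 0.1971 0.1481] slide cm [-0.13 -0.04 11.21] turn 0.003 t 23.0 open 0.697
```

```bash
python3 -m inch '[{"slide":[-0.15,0,1.5],"turn":0,"grip":5},{"slide":[-0.15,0,4.5],"turn":0,"grip":5},{"slide":[-0.15,0,7.5],"turn":0,"grip":5},{"slide":[-0.15,0,9.5],"turn":0,"grip":5},{"slide":[-0.15,0,10.5],"turn":0,"grip":5},{"slide":[-0.15,0,11],"turn":0,"grip":5},{"slide":[-0.15,0,11.2],"turn":0,"grip":5},{"slide":[-0.15,0,11.2],"turn":0,"grip":5},{"slide":[-0.15,0,11.2],"turn":0,"grip":5}]'; python3 -m inch '[{"slide":[0,0,0.1],"turn":0,"grip":5},{"slide":[0,0,0.2],"turn":0,"grip":5},{"slide":[0,0,0.3],"turn":0,"grip":5},{"slide":[0,0,0.35],"turn":0,"grip":5},{"slide":[0,0,0.35],"turn":0,"grip":5}]'; python3 -m inch '[{"slide":[0,0,0.05],"turn":0,"grip":5},{"slide":[0,0,0.1],"turn":0,"grip":5},{"slide":[0,0,0.1],"turn":0,"grip":5}]'
```

```text
time: 23.9
eef_pos: [0.4582, 0.1986, 0.0375]
tcp_rot: [-0.133, 0.991, 0.0, 0.001]
contact_force: [0.6, -0.5, -2.3]
opening: 0.704
finger_force: 38.4
time: 24.4
eef_pos: [0.4572, 0.1984, 0.0327]
tcp_rot: [-0.133, 0.991, -0.0, -0.0]
contact_force: [0.6, 0.7, -1.5]
opening: 0.7
finger_force: 38.4
time: 24.7
eef_pos: [0.4574, 0.1984, 0.032]
tcp_rot: [-0.133, 0.991, 0.0, -0.0]
contact_force: [-0.6, 0.7, 0.1]
opening: 0.695
finger_force: 38.4
```

One more half-millimetre, then release and go up.

```bash
python3 -m inch '[{"slide":[0,0,0.05],"turn":0,"grip":5},{"slide":[0,0,0.05],"turn":0,"grip":5}]'; python3 -m inch '[{"slide":[0,0,0],"turn":0,"grip":6.3},{"slide":[0,0,0],"turn":0,"grip":7},{"slide":[0,0,0],"turn":0,"grip":7.6},{"slide":[0,0,0],"turn":0,"grip":7.6},{"slide":[0,0,-1.5],"turn":0,"grip":7.6},{"slide":[0,0,-4],"turn":0,"grip":7.6},{"slide":[0,0,-7],"turn":0,"grip":7.6},{"slide":[0,0,-10],"turn":0,"grip":8.5},{"slide":[0,0,-12],"turn":0,"grip":8.5},{"slide":[0,0,-12],"turn":0,"grip":8.5}]'; python3 look.py .4575 .198 w8 .068; python3 go.py .4165 -.3435 .15 94
```

```text
time: 24.9
eef_pos: [0.4574, 0.1984, 0.032]
tcp_rot: [-0.133, 0.991, -0.0, -0.0]
contact_force: [-3.2, 0.1, 4.2]
opening: 0.699
finger_force: 38.8
time: 25.9
eef_pos: [0.4596, 0.1989, 0.1548]
tcp_rot: [-0.133, 0.991, 0.0, 0.004]
contact_force: [0.2, 0.7, 0.1]
opening: 0.992
finger_force: 0.0
[0.4596 0.1989 0.1548] rim [0.4574 0.1995 0.0278] 1138 z 0.0679
at [0.4583 0.1986 0.1526] slide cm [ 18.29 -51.2    0.2 ] turn 0.196 t 25.95 open 0.993
```

View pics/w8.png

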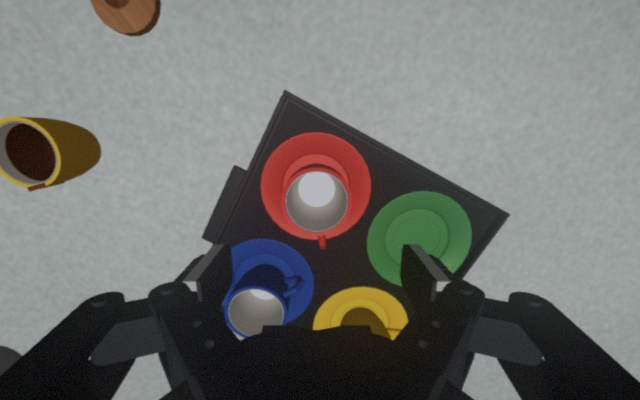

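Red stands centred, around (316,195). Next is green, on a path bowed outward to stay in reach.

```bash
python3 -m inch '[{"slide":[0.4,-2.4,0.2],"turn":0,"grip":8.5},{"slide":[1,-6.2,0.2],"turn":0,"grip":8.5},{"slide":[1.9,-10.7,0.2],"turn":0,"grip":8.5},{"slide":[2.9,-15.4,0.2],"turn":0,"grip":8.5},{"slide":[3.9,-20.2,0.2],"turn":0,"grip":8.5},{"slide":[5,-25,0.2],"turn":0,"grip":8.5},{"slide":[7.2,-29.4,0.2],"turn":0.05,"grip":8.5},{"slide":[18.3,-51.2,0.2],"turn":0.2,"grip":8.5},{"slide":[18.3,-51.2,0.2],"turn":0.2,"grip":8.5},{"slide":[18.3,-51.2,0.2],"turn":0.2,"grip":8.5},{"slide":[18.3,-51.2,0.2],"turn":0.2,"grip":8.5},{"slide":[18.3,-51.2,0.2],"turn":0.2,"grip":8.5},{"slide":[18.3,-51.2,0.2],"turn":0.2,"grip":8.5},{"slide":[18.3,-51.2,0.2],"turn":0.2,"grip":8.5},{"slide":[18.3,-51.2,0.2],"turn":0.2,"grip":8.5},{"slide":[18.3,-51.2,0.2],"turn":0.2,"grip":8.5},{"slide":[18.3,-51.2,0.2],"turn":0.2,"grip":8.5}]'; python3 look.py .4165 -.3435 w9;  python3 go.py .4165 -.343 .0205 94
```

```text
time: 27.65
eef_pos: [0.4158, -0.3423, 0.1491]
tcp_rot: [-0.034, 0.999, 0.0, -0.0]
contact_force: [0.3, 0.3, 0.3]
opening: 0.995
finger_force: 0.0
[ 0.4158 -0.3423  0.1491] rim [ 0.4169 -0.3431  0.0278] 1085 z 0.0579
at [ 0.4158 -0.3426  0.1493] slide cm [-0.06 -0.05 12.88] turn -0.002 t 27.7 open 0.993
```

View pics/w9.png

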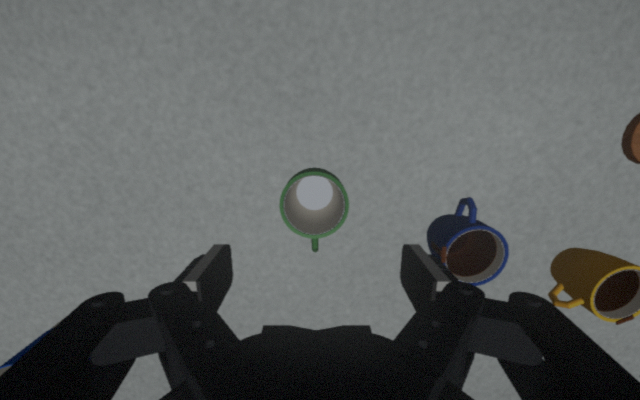

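The green cup is aligned at (315,204), and the used blue cup is well clear of the fingers.

```bash
python3 -m inch '[{"slide":[-0.1,-0.05,3],"turn":0,"grip":8.5},{"slide":[-0.1,-0.05,6],"turn":0,"grip":8.5},{"slide":[-0.1,-0.05,9],"turn":0,"grip":8.5},{"slide":[-0.1,-0.05,11],"turn":0,"grip":8.5},{"slide":[-0.1,-0.05,12.3],"turn":0,"grip":8.5},{"slide":[-0.1,-0.05,12.9],"turn":0,"grip":8.5},{"slide":[-0.1,-0.05,12.9],"turn":0,"grip":7},{"slide":[-0.1,-0.05,12.9],"turn":0,"grip":5},{"slide":[-0.1,-0.05,12.9],"turn":0,"grip":5},{"slide":[-0.1,-0.05,12.9],"turn":0,"grip":5},{"slide":[-0.1,-0.05,12.9],"turn":0,"grip":5},{"slide":[-0.1,-0.05,12.9],"turn":0,"grip":5},{"slide":[-0.1,-0.05,12.9],"turn":0,"grip":5}]' 35; python3 -m inch '[{"slide":[0,0,-1],"turn":0,"grip":5},{"slide":[0,0,-2.5],"turn":0,"grip":5},{"slide":[0,0,-5],"turn":0,"grip":5},{"slide":[0,0,-8],"turn":0,"grip":5},{"slide":[0,0,-11],"turn":0,"grip":5},{"slide":[0,0,-13],"turn":0,"grip":5},{"slide":[0,0,-13],"turn":0,"grip":5}]'; python3 go.py .52 0 .16 94 .4845 .318 .155 94
```

```text
time: 29.0
eef_pos: [0.4172, -0.3449, 0.0216]
tcp_rot: [-0.033, 0.999, -0.001, 0.001]
contact_force: [0.8, 0.3, 5.9]
opening: 0.685
finger_force: 38.5
time: 29.7
eef_pos: [0.4179, -0.3459, 0.1548]
tcp_rot: [-0.033, 0.999, -0.003, 0.002]
contact_force: [0.4, -0.1, -1.6]
opening: 0.682
finger_force: 38.2
at [ 0.4179 -0.3459  0.1548] slide cm [-12.48  33.84  -0.68] turn -0.004 t 29.7 open 0.682
at [ 0.4179 -0.3459  0.1548] slide cm [-11.04  65.81  -0.4 ] turn -0.004 t 29.7 open 0.682
```

```bash
python3 -m inch '[{"slide":[-0.6,1.7,-0.2],"turn":0,"grip":5},{"slide":[-1.6,4.4,-0.4],"turn":0,"grip":5},{"slide":[-3,8.2,-0.5],"turn":0,"grip":5},{"slide":[-4.5,12.3,-0.5],"turn":0,"grip":5},{"slide":[-6,16.4,-0.5],"turn":0,"grip":5},{"slide":[-7.5,20.5,-0.5],"turn":0,"grip":5},{"slide":[-9,24.7,-0.5],"turn":0,"grip":5},{"slide":[-10.3,28.9,-0.5],"turn":0,"grip":5},{"slide":[-11.2,33.2,-0.5],"turn":0,"grip":5},{"slide":[-11.6,37.5,-0.5],"turn":0,"grip":5},{"slide":[-11.7,41.8,-0.5],"turn":0,"grip":5},{"slide":[-11.7,46.1,-0.5],"turn":0,"grip":5},{"slide":[-11.5,50.4,-0.5],"turn":0,"grip":5},{"slide":[-11.3,54.7,-0.5],"turn":0,"grip":5},{"slide":[-11.2,59,-0.4],"turn":0,"grip":5},{"slide":[-11.1,62.4,-0.4],"turn":0,"grip":5},{"slide":[-11,64.8,-0.4],"turn":0,"grip":5},{"slide":[-11,65.8,-0.4],"turn":0,"grip":5},{"slide":[-11,65.8,-0.4],"turn":0,"grip":5},{"slide":[-11,65.8,-0.4],"turn":0,"grip":5}]'; sed -i "s/'green':(45,85)/'green':(45,95)/;s/>110/>80/" h.py; python3 over.py green .4845 .318 94; python3 go.py .4845 .318 .036 94
```

```text
time: 31.7
eef_pos: [0.482, 0.3189, 0.1533]
tcp_rot: [-0.033, 0.999, -0.001, -0.001]
contact_force: [-0.5, -0.4, -1.8]
opening: 0.683
finger_force: 38.2
tcp [0.482  0.3189 0.1533] cup [0.4819 0.3199 0.0285] saucer [0.4845 0.3196 0.0495] 2540 slide to centre cm [-0.26 -0.04 -0.  ]
at [0.4823 0.3186 0.1536] slide cm [-0.23 -0.06 11.76] turn -0.004 t 31.75 open 0.685
```

```bash
python3 -m inch '[{"slide":[-0.2,0,1.5],"turn":0,"grip":5},{"slide":[-0.2,0,4.5],"turn":0,"grip":5},{"slide":[-0.2,0,7.5],"turn":0,"grip":5},{"slide":[-0.2,0,9.8],"turn":0,"grip":5},{"slide":[-0.2,0,11],"turn":0,"grip":5},{"slide":[-0.2,0,11.5],"turn":0,"grip":5},{"slide":[-0.2,0,11.7],"turn":0,"grip":5},{"slide":[-0.2,0,11.7],"turn":0,"grip":5},{"slide":[-0.2,0,11.7],"turn":0,"grip":5}]'; python3 -m inch '[{"slide":[0,0,0.1],"turn":0,"grip":5},{"slide":[0,0,0.2],"turn":0,"grip":5},{"slide":[0,0,0.3],"turn":0,"grip":5},{"slide":[0,0,0.35],"turn":0,"grip":5},{"slide":[0,0,0.35],"turn":0,"grip":5}]'; python3 -m inch '[{"slide":[0,0,0.05],"turn":0,"grip":5},{"slide":[0,0,0.1],"turn":0,"grip":5},{"slide":[0,0,0.1],"turn":0,"grip":5}]'
```

```text
time: 32.65
eef_pos: [0.4857, 0.3202, 0.0387]
tcp_rot: [-0.033, 0.999, 0.0, 0.001]
contact_force: [-0.4, -0.8, -1.8]
opening: 0.688
finger_force: 38.2
time: 33.15
eef_pos: [0.4846, 0.3198, 0.0337]
tcp_rot: [-0.033, 0.999, -0.0, -0.0]
contact_force: [0.6, -0.1, -1.2]
opening: 0.684
finger_force: 38.2
time: 33.45
eef_pos: [0.4846, 0.3198, 0.0327]
tcp_rot: [-0.033, 0.999, -0.0, -0.0]
contact_force: [0.0, 0.4, -1.5]
opening: 0.684
finger_force: 38.2
```

```bash
python3 -m inch '[{"slide":[0,0,0.05],"turn":0,"grip":5},{"slide":[0,0,0.1],"turn":0,"grip":5},{"slide":[0,0,0.1],"turn":0,"grip":5}]';python3 -m inch '[{"slide":[0,0,0.05],"turn":0,"grip":5},{"slide":[0,0,0.05],"turn":0,"grip":5},{"slide":[0,0,0.05],"turn":0,"grip":5}]'
```

```text
time: 33.75
eef_pos: [0.4846, 0.3198, 0.0317]
tcp_rot: [-0.033, 0.999, -0.0, -0.0]
contact_force: [-0.4, -0.4, -2.2]
opening: 0.686
finger_force: 38.2
time: 34.05
eef_pos: [0.4847, 0.3198, 0.0317]
tcp_rot: [-0.033, 0.999, -0.0, -0.0]
contact_force: [-1.1, -1.3, 1.0]
opening: 0.687
finger_force: 38.5
```

```bash
python3 -m inch '[{"slide":[0,0,0],"turn":0,"grip":6.3},{"slide":[0,0,0],"turn":0,"grip":7},{"slide":[0,0,0],"turn":0,"grip":7.5},{"slide":[0,0,0],"turn":0,"grip":7.5},{"slide":[0,0,-1.5],"turn":0,"grip":7.5},{"slide":[0,0,-4],"turn":0,"grip":7.5},{"slide":[0,0,-7],"turn":0,"grip":7.5},{"slide":[0,0,-10],"turn":0,"grip":8.5},{"slide":[0,0,-14],"turn":0,"grip":8.5},{"slide":[5,8,-18],"turn":0,"grip":8.5},{"slide":[8,12,-18],"turn":0,"grip":8.5},{"slide":[8,16,-18],"turn":0,"grip":8.5},{"slide":[8,20,-18],"turn":0,"grip":8.5},{"slide":[8,24,-18],"turn":0,"grip":8.5},{"slide":[8,28,-18],"turn":0,"grip":8.5},{"slide":[8,28,-18],"turn":0,"grip":8.5},{"slide":[8,28,-18],"turn":0,"grip":8.5}]'; python3 - <<'E'
from h import *
A={'yellow':(.605,.291,.068),'red':(.4575,.197,.068),'blue':(.578,.17,.068),'green':(.4845,.318,.068),'uy':(.483,-.049,.058),'ub':(.454,-.196,.058)}
for n in ['top','scene']:
    p,d=ctrl.read_camera(n);cv2.imwrite(f'pics/{n}9.png',p[...,::-1]);K,W=cam(n);X=points(d,K,W)
    for c,q in A.items():
        r=np.hypot(X[...,0]-q[0],X[...,1]-q[1]);Q=X[(r<.055)&(abs(X[...,2]-q[2])<.006)]
        z=circ(Q[:,:2]) if len(Q)>8 else None
        m=(mask(p,c)>0)&(r<.07)&(X[...,2]<.025)&(X[...,2]>.014) if c in HUE else None
        print(n,c,z.round(4) if z is not None else len(Q),circ(X[m][:,:2]).round(4) if m is not None and m.sum()>20 else '')
E
```

```text
time: 35.75
eef_pos: [0.3857, 0.5949, 0.2116]
tcp_rot: [-0.034, 0.999, -0.0, 0.0]
contact_force: [0.7, -0.6, 0.4]
opening: 0.994
finger_force: 0.0
top yellow [0.6022 0.2911 0.028 ] [0.6045 0.2932 0.0488]
top red [0.4557 0.198  0.028 ] [0.4559 0.1979 0.0481]
top blue [0.5761 0.1719 0.0281] [0.5771 0.1717 0.0486]
top green [0.483  0.3195 0.0279] [0.4833 0.3201 0.0488]
top uy [ 0.4817 -0.0486  0.028 ] 
top ub [ 0.4524 -0.1956  0.0279] 
scene yellow [0.6045 0.2902 0.028 ] [0.6049 0.2934 0.0485]
scene red [0.4582 0.1976 0.0281] [0.456  0.1987 0.0484]
scene blue [0.5789 0.1708 0.028 ] [0.578  0.1719 0.0485]
scene green [0.4854 0.3185 0.028 ] [0.4843 0.3176 0.0485]
scene uy [ 0.4844 -0.0497  0.028 ] 
scene ub [ 0.4554 -0.1968  0.028 ]
```

View pics/top9.png

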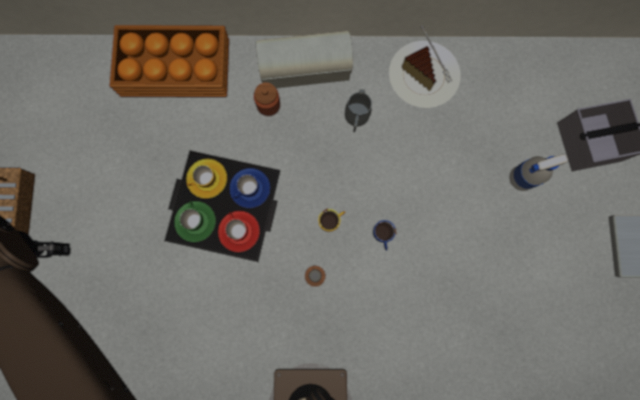

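View pics/scene9.png

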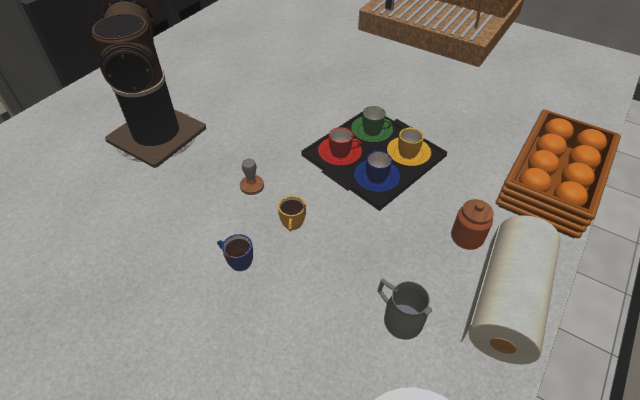

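All four cups stand in the saucers of their own colour, within about 2 mm of centre, and the used cups at (330,220) and (384,231) haven't moved.

```bash
python3 -c "
from plant import ctrl
print(ctrl.sign_off())"
```

```text
the job is handed in; nothing more can be done
None
```

The job is handed in: all four clean cups stand upright on the saucers of their own colour, about 2 mm or less off centre. The saucers are in place, the two used cups haven't moved, and it took about 36 s of the 109 s.

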